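Seat the gasketed lid on the wide food pan

ROBOT

A 6-joint arm with a two-finger parallel gripper is mounted at the origin on the work surface. World frame = base frame: x ahead of the robot, y to its left, z up, the work surface at z = 0. Lengths are in m, angles in degrees, forces in N, time in s.
With the tool pointing down it reaches from about 0.4 to 0.825 m from the base axis. Payload 7 kg.
Tool frame: the origin (TCP) lies midway between the tips of the shut fingers; the grasp point (between the pads) lies 19 mm behind it; z points along the fingers, y is the direction in which the jaws open and shut (so a half turn about z gives the same grasp; the last joint's range is limited). The gripper opens to 88 mm and grips with 3 to 60 N. Pads are 19 mm wide; open, the fingers measure 130 mm over their backs; the gripper's body (78 mm by 193 mm) begins 47 mm behind the grasp point.
Start: joints at [93.684, 20.546, 0.682, 0, -70.136, -16.507], TCP at [0.15, 0.658, 0.227] pointing down, gripper open.
Joint ranges: [-176.03, 176.03], [-82.01, 121.73], [-58.28, 71.71], [-173.87, 95.51], [-174.79, -0.11], [-173.66, 173.66]. Speed limits (degrees/s): [136.94, 136.94, 172.46, 180, 180, 180].

INTERFACE

Orientations are given as a 3x3 rotation matrix whose columns are the frame's x, y, z axes.
In Python, from rig import robot gives the robot as it stands. Calls block until the motion is done:
- robot.goto(position, orientation): joint-space move of the TCP to a pose.
- robot.servo_line(position, ori=None, speed=0.15): straight line of the TCP; ori=None keeps the orientation; speed is the mean speed in m/s.
- robot.movej(angles): joint-space move.
- robot.move_gripper(opening): opening from 0.0 (shut) to 1.0 (fully open); the grip force is fixed at half the most; returns when the fingers have stopped.
- robot.dwell(seconds).
- robot.ik(position, orientation): joint angles nearest the present ones, or None.
- robot.grab_frame(name): name is "scene" or "top" or "wrist"; returns (picture, depth): 420x560x3 uint8, red, green, blue; 420x560 float32, m along the optical axis (not along the pixel's ray), 0 where there is no reading.
- robot.camera_info(name): a dict with "vfov" (degrees; the focal length in pixels is half the picture's height over the tangent of half this angle, whatever the lens; pixels are square), "cx", "cy" (the principal point, pixels), "view" (4x4, takes a point from world to camera coordinates); the wrist camera has in their place "T_tool_cam" (4x4, takes a point from camera to tool coordinates, whose origin is the TCP and whose axes are the flange's). Camera axes: x right, y down, z forward; pixel columns grow to the right and rows downward; lengths in m; the calibration is good to about 2 mm. A picture is of the moment at which its call begins: read the wrist's pose just before it. camera_info takes no time and is no camera call.
A pose or a line that the arm cannot do raises robot.Unreachable and nothing moves.
- robot.job_done(): hands the job in, once; it reports no verdict.
Readings, each from a call of its own:
- robot.read_t(): time.
- robot.read_qpos(): joint angles.
- robot.read_qvel(): joint speeds.
- robot.read_effort(): joint torques, N m.
- robot.read_position(): TCP position.
- robot.read_tcp_rot(): TCP orientation.
- robot.read_force(): force on the tool from outside, world axes, zero at the start.
- robot.read_ft_torque(): the same for the moment, N m.
- robot.read_grip_width(): opening from 0.0 (shut) to 1.0 (fully open).
Only numpy, scipy, OpenCV 4.12 (cv2) and the standard library are available. Lean on these libraries where they do the work, as an engineer would, in place of code of your own. Each camera call takes 0.05 s, during which the arm holds its last target.

TASK

The lid of the larger, nearly square food pan is only resting on its rubber seal: press it home corner by corner, all the way round, until it sits fully down and level on the pan. Push firmly but do not lean on it, never with more than about 45 N. Leave the narrower pan's lid and the squeeze bottle undisturbed.

Things in the scene. Friction and masses are not known exactly. Their poses are not given: they have to be found in the camera images.
- lid: Lid of the larger pan: rigid white plate 176 (x) by 162 (y) by 4 mm, grey plug 14 mm deep below it in the pan's mouth (4 mm play all round), steel knob in the middle (32 mm wide, top 24 mm above the plate's underside). Loose, 0.3 kg. Origin: centre of the plate's underside, z up. Press on top near its corners: x = +/-72, y = +/-65 mm, give or take 12 mm.
- pan: The larger pan: stainless steel, 176 (x) by 162 (y) mm over its flange, rim 68 mm above the work surface, fixed on a non-slip mat. Origin: centre of its underside on the work surface, z up. The underside of the lid's plate is 75 to 77 mm above this origin at the start, 70 mm when fully seated.
- pan_seal (a point): Centre of the pan's mouth, level with its rim. The black rubber seal lies on the rim: 4 corner sections, each yields to a push of 13 to 18 N, goes down up to 7 mm to a hard stop and stays. Pressing one corner tips the lid: the opposite one rises as much till pressed in turn; pressed ones may rise again, but their seal stays down. All 4 done, the lid drops level. Pressing the middle fails below 48 N.
- small_lid: Lid of the narrower pan (a bystander, same make and materials): 176 (x) by 108 (y) by 4 mm with the same knob, resting loose on a fixed pan of the same height. Origin: centre of the plate's underside, 68 mm above the work surface.
- bottle: Yellow squeeze bottle with a pointed spout (a bystander), 62 mm in diameter, 190 mm tall, standing loose to one side. Origin: centre of its underside.
There are look-alikes about, which are no part of the job. Leave any blue, pink or yellow look-alike of the lid alone.

How it is judged:
By the outcome, as a careful person would: the job done as asked, in the order asked, and still so for the second after the job is handed in, with the robot touching nothing.
It also fails if it takes over 45 s, if anything falls off the work surface, if the arm or the gripper's body presses on something with over 40 N, if the wrist force passes 120 N, or if a joint passes its speed limit or range.

## Working session

There is one attempt and no reset: what is moved stays moved. The work goes in short steps, each a Python script; the robot and the scene stay as the last script left them, time stands still between calls to the robot, and variables do not carry over. Pictures are saved under pics/ and viewed, and the job is handed in when it is done.

```bash
mkdir -p pics; ls
python3 - <<'E'
from rig import robot
import cv2
for n in ("scene","top"):
    p,d=robot.grab_frame(n); cv2.imwrite(f"pics/{n}0.png",p[:,:,::-1])
    print(n,{k:v for k,v in robot.camera_info(n).items()})
print(robot.read_t(),robot.read_force(),robot.read_tcp_rot())
E
```

```text
pics
scene {'vfov': 44.77262124263123, 'cx': 274.8271887689991, 'cy': 208.41832610063364, 'view': array([[-0.31004264,  0.95058616, -0.01610964,  0.15412775],
       [ 0.51952394,  0.15520801, -0.84024125, -0.20532839],
       [-0.79622135, -0.26887996, -0.54197337,  1.92281799],
       [ 0.        ,  0.        ,  0.        ,  1.        ]])}
top {'vfov': 43.68323172898703, 'cx': 282.37105053829936, 'cy': 219.13795697465426, 'view': array([[ 0.0144029 , -0.99987084,  0.00713092, -0.00881738],
       [-0.98144296, -0.01550054, -0.19112681,  0.49499684],
       [ 0.19121266, -0.00424582, -0.98153945,  1.34425145],
       [ 0.        ,  0.        ,  0.        ,  1.        ]])}
0.1 [-0.20471122 -0.02524116 -0.78342931] [[ 9.75044611e-01 -2.22008957e-01 -1.70875819e-04]
 [-2.22008958e-01 -9.75043446e-01 -1.51668904e-03]
 [ 1.70107204e-04  1.51677543e-03 -9.99998835e-01]]
```

View pics/scene0.png

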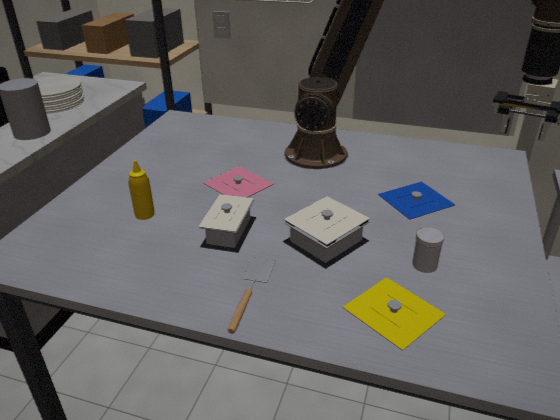

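View pics/top0.png

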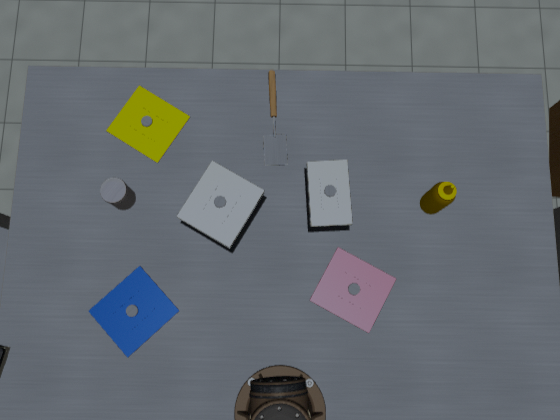

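The scene shows:
- White, nearly square lid: top view (221,204), scene view (327,220).
- White narrow lid (330,192).
- Yellow (148,124), blue (133,311) and pink (353,289) look-alike plates.

I choose the one at (221,204), since it is white, larger, and sits on a pan. Next I'll measure it and take a close crop.

```bash
cat > h.py <<'E'
from rig import robot
import cv2, numpy as np
def ray(n,uv):
    c=robot.camera_info(n); f=210/np.tan(np.radians(c['vfov']/2)); V=c['view']; R=V[:3,:3]; o=-R.T@V[:3,3]
    uv=np.atleast_2d(uv).astype(float)
    d=np.c_[(uv[:,0]-c['cx'])/f,(uv[:,1]-c['cy'])/f,np.ones(len(uv))]
    return o,d@R
def onplane(n,uv,z):
    o,d=ray(n,uv); return o+d*((z-o[2])/d[:,2])[:,None]
def quad(n,p,seed):
    hsv=cv2.cvtColor(p,cv2.COLOR_RGB2HSV)
    m=((hsv[...,2]>150)&(hsv[...,1]<50)).astype(np.uint8)
    m=cv2.morphologyEx(m,cv2.MORPH_CLOSE,np.ones((5,5)))
    cs,_=cv2.findContours(m,cv2.RETR_EXTERNAL,cv2.CHAIN_APPROX_NONE)
    cs=[c for c in cs if cv2.pointPolygonTest(c,seed,False)>=0]
    c=max(cs,key=cv2.contourArea)
    return c
E
python3 - <<'E'
from h import *
for n,seed in (("top",(225,190)),("scene",(345,215))):
    p,d=robot.grab_frame(n)
    c=quad(n,p,seed); print(n,cv2.contourArea(c))
    W=onplane(n,c[:,0,:],0.080)
    (cx,cy),(w,h),a=cv2.minAreaRect((W[:,:2]*1000).astype(np.float32))
    print("rect",cx,cy,w,h,a)
    print(np.round(cv2.boxPoints(((cx,cy),(w,h),a))))
    x,y=seed; cr=p[y-50:y+70,x-70:x+60].copy(); q=p.copy(); cv2.drawContours(q,[c],-1,(255,0,0),1)
    cr=np.hstack([cr,q[y-50:y+70,x-70:x+60]])
    cv2.imwrite(f"pics/crop_{n}.png",cv2.resize(cr,None,fx=3,fy=3,interpolation=2)[:,:,::-1])
    # depth on interior
    cam=robot.camera_info(n); o,dd=ray(n,c[:,0,:])
    mask=np.zeros(d.shape,np.uint8); cv2.drawContours(mask,[c],-1,1,-1); mask=cv2.erode(mask,np.ones((7,7)))
    v,u=np.nonzero(mask); o,dd=ray(n,np.c_[u,v]); P=o+dd*d[v,u][:,None]
    k=np.linalg.norm(P[:,:2]*1000-[cx,cy],axis=1)>30; P=P[k]
    A=np.c_[P[:,:2]-np.array([cx,cy])/1000,np.ones(len(P))]; print("plane",np.linalg.lstsq(A,P[:,2],rcond=None)[0])
E
```

```text
top 3788.0
rect 529.8507080078125 161.53579711914062 158.15890502929688 171.7067413330078 60.52168273925781
[[416. 135.]
 [566.  50.]
 [644. 188.]
 [494. 273.]]
plane [-0.49044282 -0.31350546  0.08267581]
scene 1967.0
rect 527.3895263671875 162.33447265625 160.59347534179688 175.8169403076172 60.60406494140625
[[411. 136.]
 [565.  49.]
 [643. 189.]
 [490. 275.]]
plane [0.44287197 0.13616971 0.07798639]
```

```bash
ls pics
```

```text
crop_scene.png
crop_top.png
scene0.png
top0.png
```

View pics/crop_scene.png

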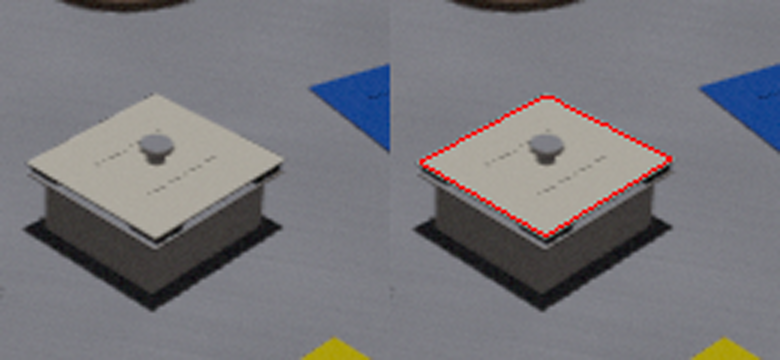

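View pics/crop_top.png

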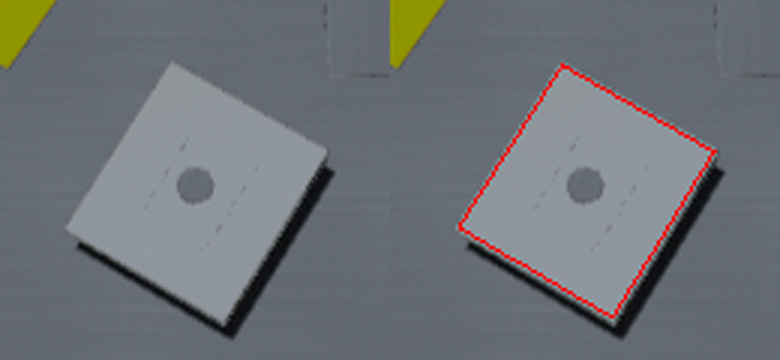

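The pick is confirmed: a white lid on a steel pan, with the black seal showing at the raised corners. Its centre is about (0.5285, 0.162), with the long axis at −29.5°. I'll press the first corner in small steps.

```bash
cat >> h.py <<'E'
C=np.array([.5287,.162]); a=np.radians(-29.5); ex=np.array([np.cos(a),np.sin(a)]); ey=np.array([-ex[1],ex[0]])
# order all the way round: +x+y, -x+y, -x-y, +x-y
K=[C+sx*.071*ex+sy*.064*ey for sx,sy in ((1,1),(-1,1),(-1,-1),(1,-1))]
def press(i,lim=30,zmin=.0715,z0=.088,step=.0007):
    x,y=K[i]; base=robot.read_force()[2]; z=z0; log=[]
    robot.servo_line([x,y,z],speed=.06)
    while True:
        f=robot.read_force()[2]-base; zz=robot.read_position()[2]; log.append((round(zz*1000,1),round(f,1)))
        if f>lim or z<=zmin-1e-6: break
        z-=step if f<20 else step/2
        robot.servo_line([x,y,z],speed=.01)
    print(i,"base",base,"t",robot.read_t(),log,flush=True)
    robot.servo_line([x,y,.11],speed=.1)
E
python3 - <<'E'
from h import *
print(np.round(K,3))
R=np.array([[1,0,0],[0,-1,0],[0,0,-1.]])
robot.move_gripper(0.0)
def rot(t):
    c,s=np.cos(t),np.sin(t); return np.array([[c,s,0],[s,-c,0],[0,0,-1.]])
for deg in (-29.5,-10,60,15):
    q=[robot.ik([*k,.11],rot(np.radians(deg))) for k in K]; print(deg,[None if v is None else np.round(v) for v in q])
R0=rot(np.radians(-29.5))
robot.goto([*K[0],.13],R0)
robot.servo_line([*K[0],.10],speed=.1)
print(robot.read_t(),robot.read_position(),robot.read_force())
press(0)
print(robot.read_t())
E
```

```text
[[0.622 0.183]
 [0.498 0.253]
 [0.435 0.141]
 [0.559 0.071]]
-29.5 [array([ 34.,  23., -11.,   0., -55.,  27.]), array([ 47.,  16., -23.,   0., -51.,  14.]), array([ 43.,   7., -35.,   0., -48.,  18.]), array([ 27.,  16., -22.,   0., -51.,  33.])]
-10 [array([ 34.,  23., -11.,   0., -55.,  46.]), array([ 47.,  16., -23.,   0., -51.,  33.]), array([ 43.,   7., -35.,   0., -48.,  37.]), array([ 27.,  16., -22.,   0., -51.,  53.])]
60 [array([ 34.,  23., -11.,   0., -55., 116.]), array([ 47.,  16., -23.,   0., -51., 103.]), array([ 43.,   7., -35.,   0., -48., 107.]), array([ 27.,  16., -22.,   0., -51., 123.])]
15 [array([ 34.,  23., -11.,   0., -55.,  71.]), array([ 47.,  16., -23.,   0., -51.,  58.]), array([ 43.,   7., -35.,   0., -48.,  62.]), array([ 27.,  16., -22.,   0., -51.,  78.])]
4.4833 [0.621849   0.18294617 0.09971711] [-0.25343261 -0.39113998 -0.36192125]
0 base -0.3619212487371414 t 11.0833 [(np.float64(87.6), np.float64(0.9)), (np.float64(87.5), np.float64(-0.1)), (np.float64(86.6), np.float64(0.2)), (np.float64(85.9), np.float64(0.8)), (np.float64(85.1), np.float64(0.3)), (np.float64(84.4), np.float64(0.1)), (np.float64(83.7), np.float64(0.4)), (np.float64(83.0), np.float64(0.1)), (np.float64(82.3), np.float64(0.6)), (np.float64(81.6), np.float64(0.3)), (np.float64(80.9), np.float64(-0.1)), (np.float64(80.6), np.float64(3.2)), (np.float64(80.4), np.float64(7.0)), (np.float64(80.1), np.float64(9.5)), (np.float64(79.6), np.float64(9.9)), (np.float64(79.0), np.float64(12.2)), (np.float64(78.6), np.float64(13.4)), (np.float64(78.1), np.float64(14.9)), (np.float64(77.5), np.float64(15.5)), (np.float64(76.9), np.float64(16.9)), (np.float64(76.3), np.float64(16.7)), (np.float64(75.6), np.float64(16.5)), (np.float64(75.0), np.float64(17.8)), (np.float64(74.8), np.float64(21.4)), (np.float64(74.8), np.float64(23.3)), (np.float64(74.7), np.float64(24.8))]
11.625
```

Run:
```python
from h import *
for i,z0 in ((1,.088),(2,.09),(3,.09)):
    robot.servo_line([*K[i],.11],speed=.12)
    press(i,lim=28,zmin=.068,z0=z0,step=.001)
print(robot.read_t())
p,d=robot.grab_frame("scene"); cr=p[160:280,265:395]
cv2.imwrite("pics/after_scene.png",cv2.resize(cr,None,fx=4,fy=4,interpolation=2)[:,:,::-1])
```

```text
1 base -0.5026967589368412 t 17.725 [(np.float64(87.5), np.float64(0.9)), (np.float64(87.2), np.float64(0.6)), (np.float64(86.1), np.float64(0.3)), (np.float64(84.9), np.float64(-0.4)), (np.float64(83.9), np.float64(0.7)), (np.float64(82.9), np.float64(0.1)), (np.float64(81.9), np.float64(1.0)), (np.float64(80.9), np.float64(0.6)), (np.float64(80.3), np.float64(3.5)), (np.float64(79.8), np.float64(9.5)), (np.float64(79.1), np.float64(9.9)), (np.float64(78.2), np.float64(12.9)), (np.float64(77.2), np.float64(14.0)), (np.float64(76.3), np.float64(13.7)), (np.float64(75.4), np.float64(15.3)), (np.float64(74.9), np.float64(18.7)), (np.float64(74.6), np.float64(25.2)), (np.float64(74.5), np.float64(28.9))]
2 base -0.39077957135085817 t 24.7083 [(np.float64(89.4), np.float64(-0.1)), (np.float64(89.2), np.float64(-0.2)), (np.float64(88.1), np.float64(0.6)), (np.float64(87.0), np.float64(1.8)), (np.float64(85.9), np.float64(0.4)), (np.float64(84.9), np.float64(0.4)), (np.float64(83.9), np.float64(-0.0)), (np.float64(82.9), np.float64(0.2)), (np.float64(82.1), np.float64(1.3)), (np.float64(81
[... 571 characters left out ...]
 np.float64(0.5)), (np.float64(85.9), np.float64(-1.4)), (np.float64(84.9), np.float64(0.7)), (np.float64(83.9), np.float64(0.4)), (np.float64(82.9), np.float64(-0.2)), (np.float64(81.9), np.float64(-0.1)), (np.float64(80.9), np.float64(0.3)), (np.float64(80.1), np.float64(0.9)), (np.float64(79.6), np.float64(5.9)), (np.float64(78.9), np.float64(7.7)), (np.float64(78.0), np.float64(9.3)), (np.float64(77.1), np.float64(9.3)), (np.float64(76.1), np.float64(9.9)), (np.float64(75.1), np.float64(9.5)), (np.float64(74.2), np.float64(10.4)), (np.float64(73.8), np.float64(16.8)), (np.float64(73.6), np.float64(22.9)), (np.float64(73.5), np.float64(27.7)), (np.float64(73.4), np.float64(30.6))]
32.8583
```

View pics/after_scene.png

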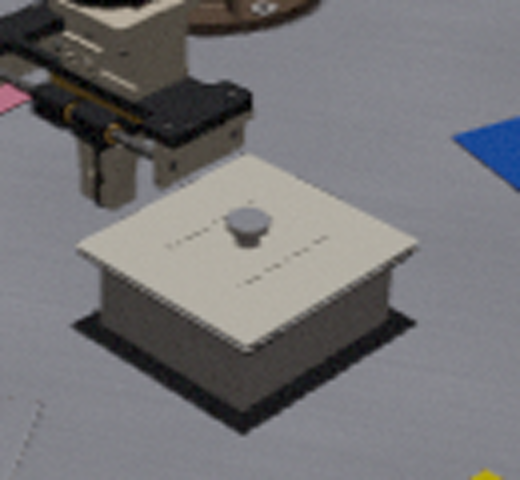

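The seal no longer shows on either near side. Corner 0 got the lightest push (24.8 N), so I'll check the fingers are shut and press it once more.

Run:
```python
from h import *
print(robot.read_grip_width(), robot.read_t())
robot.servo_line([*K[0],.11],speed=.15)
press(0,lim=27,zmin=.068,z0=.078,step=.0015)
robot.servo_line([*K[0],.20],speed=.2)
print(robot.read_t())
p,d=robot.grab_frame("scene"); cr=p[160:280,265:395]
cv2.imwrite("pics/end_scene.png",p[:,:,::-1])
cv2.imwrite("pics/end_crop.png",cv2.resize(cr,None,fx=4,fy=4,interpolation=2)[:,:,::-1])
w,dw=robot.grab_frame("wrist"); cv2.imwrite("pics/end_wrist.png",w[:,:,::-1])
```

```text
0.005047359384278038 32.9083
0 base -0.5433973852629087 t 36.5917 [(np.float64(77.9), np.float64(0.8)), (np.float64(76.7), np.float64(0.3)), (np.float64(74.9), np.float64(0.7)), (np.float64(74.2), np.float64(5.6)), (np.float64(74.0), np.float64(15.0)), (np.float64(73.7), np.float64(22.7)), (np.float64(73.5), np.float64(26.4)), (np.float64(73.4), np.float64(29.4))]
37.75
```

View pics/end_scene.png

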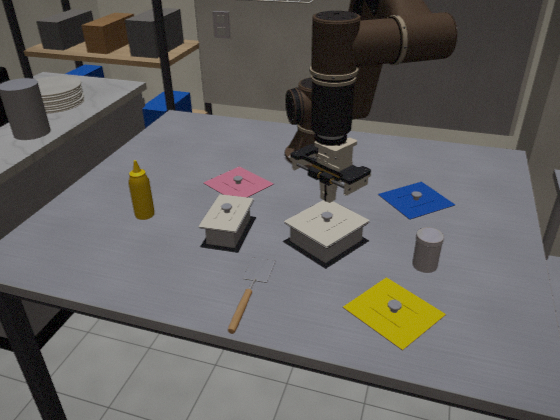

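View pics/end_crop.png

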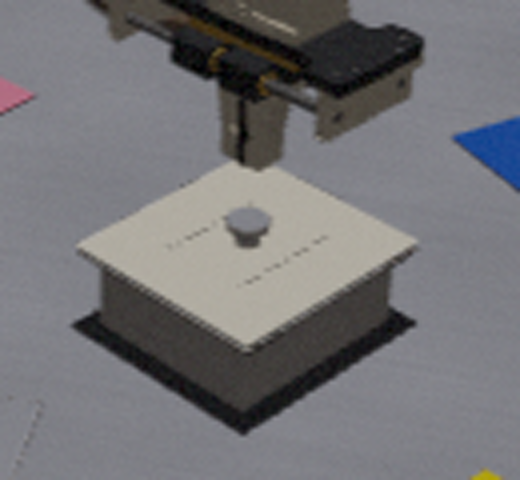

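View pics/end_wrist.png

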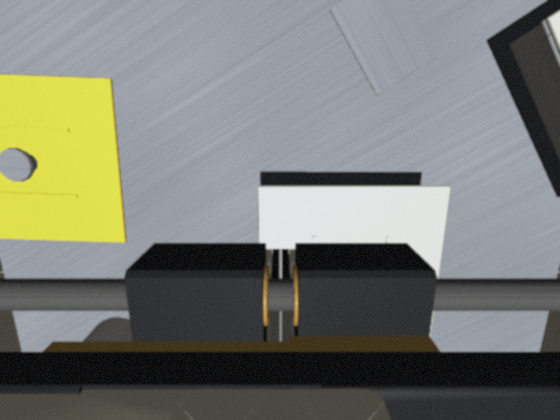

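Gripper width reads 0.005, so the fingers were shut. At corner 0 the lid is now met at about 74 mm with no yield, just a stiff stop. The lid lies flat, with a thin even edge along the near sides. The narrow lid (227,208) and the bottle (141,195) are where they were. One numeric check, then I'll hand in.

Run:
```python
from h import *
p,d=robot.grab_frame("scene"); q=cv2.imread("pics/scene0.png")[:,:,::-1]
df=np.abs(p.astype(int)-q).sum(2)
for n,(x0,x1,y0,y1) in dict(bottle=(125,160,160,222),small=(198,260,192,250),yellow=(340,450,275,345)).items(): print(n,df[y0:y1,x0:x1].mean())
print(df[380:,300:500].mean(), robot.read_force(), robot.read_t())
c=quad("scene",p,(345,215)); print(onplane("scene",cv2.approxPolyDP(c,4,True)[:,0,:],.074).round(3).tolist())
robot.job_done()
```

```text
bottle 11.451612903225806
small 10.867630700778642
yellow 12.405974025974025
10.5905 [-0.14650225  0.22352547 -0.14444173] 37.9
[[0.567, 0.051, 0.074], [0.641, 0.19, 0.074], [0.495, 0.273, 0.074], [0.429, 0.165, 0.074], [0.436, 0.124, 0.074]]
the job is handed in; nothing more can be done
```

I pressed the larger pan's lid home with shut fingers, corner by corner all the way round, and handed the job in at 37.9 s.

- **Forces:** the seal yielded at each corner and then met a hard stop. The peaks I read were 24.8, 28.9, 29.8 and 30.6 N, well under 45 N. These are readings between small steps, not a continuous record.
- **Extra press:** the first corner had the lightest push, so I pressed it again (29.4 N). It did not yield any further, and the lid was met at about 74 mm, the height of the plate's top when seated.
- **Last checks:** in the last pictures the lid sits flat and no seal shows on the near sides. The narrower lid, the bottle and the yellow plate are unchanged to within image noise, and the arm was clear with almost no force on it.
- **Unchecked or disagreeing:**
  - The far sides of the lid were not seen directly.
  - The other three corners were not pressed a second time.
  - Stop heights under load read 73.4 to 74.8 mm. The 74.8 mm was the first corner's first press, with the lid still tipped; its second press ended at 73.4 mm.

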